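# Lock the label roll on its spindle with the linchpin

### The job

The label roll can slide off its spindle: take the pin that has a hinged ring from the rack, push it from above fully home into the hole in the spindle's square end with its open ring pointing out past the end of the spindle, then swing the ring down over the spindle end until it snaps shut under the tip of the pin. Let go, and leave the plain pin in the rack and the jars and the loose lid beside the work where they are.

Things in the scene. Friction and masses are not known exactly. Their poses are not given: they have to be found in the camera images.
- linchpin: steel pin with a ring, upright in either rack hole. Origin on its axis under its 34 mm collar, z up, ring on the -y side. Below: shank 12 mm thick, 52 mm long, last 10 mm tapered to 5 mm. Above: 14 mm stem, then a flat-sided dark grip block, 24 mm along x, 20 mm along y, 28 to 60 mm above the origin; grasp it at 45 mm on its x faces, fingers then clear the ring. About 200 g
- ring (a joint): hinge of the linchpin's D-shaped wire ring (63 mm wide, 52 mm clear inside, wire 5 mm), along the pin's x, at y -12 mm, z +6 mm from the pin's origin. 0 = open, standing out to the pin's -y side 15 degrees above level; grows as it swings down; 2.016 = shut, far bar under the pin's tip. Over-centre spring: below about 0.4 it springs back open, beyond that it snaps shut by itself
- ring_bar (a point): middle of the ring's straight far bar (32 mm long, 5 mm thick, parallel to the hinge), 64 mm from the hinge. Pressing it straight down takes under 1 N; it snaps shut once some 25 mm lower than when open (press 40 mm or more to be sure)
- hole (a point): centre of the mouth of the cross hole (17 mm, upright, right through) in the top of the spindle's square end (30 x 30 mm), 135 mm above the bench. z up; the spindle's free end points to -y and ends 24 mm from the hole. On the +y side the label roll (120 mm across, on the spindle's axis) starts 60 mm away. Fully home, the pin's origin is at this point, collar on the top face, -y axes alike
- rack: grey plastic block fixed to the bench, 190 mm along its x, 50 mm along y, 70 mm high, origin at the centre of its underside. Two upright holes 17 mm in diameter, 62 mm deep, 65 mm to either side of its centre along x, one for each pin; the collars rest on its top
- plain_pin: the other pin in the rack, same shank and collar but no ring and a round knob 24 mm in diameter: to stay where it is. Origin as the linchpin's
- jar_a: standing glass jar with a red lid, 60 mm in diameter, 105 mm high, bystander; origin under its centre
- jar_b: second such jar, bystander
- spare_lid: loose red jar lid lying on the bench, 64 mm in diameter, 14 mm high, bystander

How it is judged:
By the outcome, as a careful person would: the job done as asked, in the order asked, and still so for the second after the job is handed in, with the robot touching nothing.
It also fails if it takes over 51 s, if anything falls off the work surface, if the arm or the gripper's body presses on something with over 40 N, if the wrist force passes 120 N, or if a joint passes its speed limit or range.

### The arm

A 6-joint arm with a two-finger parallel gripper is mounted at the origin on the work surface. World frame = base frame: x ahead of the robot, y to its left, z up, the work surface at z = 0. Lengths are in m, angles in rad, forces in N, time in s.
With the tool pointing down it reaches from about 0.3 to 0.775 m from the base axis. Payload 14.6 kg.
Tool frame: the origin (TCP) lies midway between the tips of the shut fingers; the grasp point (between the pads) lies 19 mm behind it (ctrl.tcp_to_grasp is the z of the grasp point in the tool frame, in m); z points along the fingers, y is the line along which they close (so a half turn about z gives the same grasp; the last joint's range is limited). The gripper opens to 94 mm and grips with 3 to 60 N. Pads are 16 mm wide; open, the fingers measure 119 mm over their backs; the gripper's body (75 mm by 177 mm) begins 78 mm behind the grasp point.
Start: joints at [1.085, 0.3, 1.521, -0, 1.321, -0.067], TCP at [0.224, 0.502, 0.205] pointing down, gripper open.
Joint ranges: [-3.03, 3.03], [-0.79, 2.21], [0.23, 2.52], [-1.04, 4.18], [0, 3.07], [-2.55, 2.55]. Speed limits (rad/s): [2.22, 2.22, 2.57, 3.14, 3.14, 3.14].

### API

Orientations are given as [roll, pitch, yaw] about the fixed x, y, z axes, in that order (R = Rz(yaw) Ry(pitch) Rx(roll)).
In Python, from station import monitor, camera, ctrl gives the robot as it stands.
- The arm moves only by the tool apply_moves, never from a script. Its argument "plan" is one flat list of numbers, 4 for each row, row after row: the shift along the tool's x, y, z in mm, then the turn about the tool's z in rad. In form: [dx, dy, dz, spin, dx, dy, dz, spin, ...]. A call has 1 to 20 rows; each row shifts and turns the commanded pose from where the row before left it, along the tool's axes as they then stand; what a row does not reach is not made up. A row lasts 1/10 s, in which the tool goes at most 50 mm and 8.59 degrees, less where a joint would pass 70% of its speed; a pose out of reach is approached as far as the arm can. A call is refused whole if a number of a shift passes 50 or a number of a turn 0.15, either way. A call with a gripper value outside its range is refused whole. "hand" is the gripper command: -1 is shut, 1 is fully open, values between are in proportion, set as the call begins (left out, the last holds). The fingers move at their own pace and stop on an object; "squeeze" is the grip in N (left out, the last holds). Time passes only in rows, so rows that do not move let the fingers close. It gives the time, the measured TCP pose, the force, the opening and the grip force at its end, in the units of the state.
- monitor.get_obs(): the state, without advancing time (a new reading comes with each control period).
- camera(name): name is "side" or "top"; returns a dict with "image" (480x640x3 uint8, red, green, blue), "range_z" (480x640 float32, m along the optical axis (not along the pixel's ray), 0 where there is no reading), "mtx" (3x3 intrinsics, pixels), "rvec" (rotation vector, rad) and "tvec" (3), from world to camera coordinates, as OpenCV has them. Camera axes: x right, y down, z forward; pixel columns grow to the right and rows downward; lengths in m; the calibration is good to about 2 mm. A picture is of the moment at which its call begins.
- ctrl.hand_in(): hands the job in; it is judged then, once.
The state is a dict: "time_s": time; "qpos": joint angles; "joint_vel": joint speeds; "tau": joint torques, N m; "ee_pos": TCP position; "eef_rot": TCP orientation; "force": force on the tool from outside, world axes, zero at the start; "moment": the same for the moment, N m; "grip_width": finger opening in m; "grip_force": force on a finger pad.
Only numpy, scipy, OpenCV 4.12 (cv2) and the standard library are available. Lean on these libraries where they do the work, as an engineer would, in place of code of your own. Each camera call takes 0.05 s, during which the arm holds its last target. There are 200 camera calls.

## Working session

There is one attempt and no reset: what is moved stays moved. The work goes in short steps, Python scripts to look and compute and a tool call to move; the robot and the scene stay as the last step left them, time stands still between calls to the robot, and variables do not carry over. Pictures are saved under pics/ and viewed, at most 10 in all, crops included, and the job is handed in when it is done.

Besides the shell and the picture viewer there is one more tool, called after "Emit:" in YAML: its name, and indented under it one key for each argument. apply_moves: Moves the arm, as the interface text tells. Its arguments: {"type":"object","properties":{"plan":{"type":"array","items":{"type":"number"}},"hand":{"type":"number"},"squeeze":{"type":"number"}},"required":["plan"]}

```bash
mkdir -p pics; cat > h.py <<'E'
import numpy as np, cv2
from station import monitor, camera, ctrl
def cam(n):
    c=camera(n); R=cv2.Rodrigues(np.array(c["rvec"],float))[0]; return c,R,np.array(c["tvec"],float).ravel()
def cloud(c,R,t):
    z=c["range_z"]; v,u=np.mgrid[:480,:640]; K=c["mtx"]
    P=np.stack([(u-K[0,2])/K[0,0]*z,(v-K[1,2])/K[1,1]*z,z],-1)
    return (P-t)@R
def save(n,im): cv2.imwrite("pics/"+n,im[...,::-1])
E
python3 - <<'E'
from h import *
for n in("side","top"):
    c,R,t=cam(n); save(n+"0.png",c["image"]); np.savez(n+"0.npz",P=cloud(c,R,t),im=c["image"],z=c["range_z"]); print(n,-R.T@t,R[2],c["mtx"][0,0])
print(monitor.get_obs(),ctrl.tcp_to_grasp)
E
```

```text
side [ 0.51853307 -0.87892393  0.58809402] [ 0.05836244  0.84081105 -0.5381734 ] 507.6690074188438
top [ 0.41090639 -0.11248116  0.94795306] [ 1.48032179e-01  4.77361227e-04 -9.88982430e-01] 510.34444269962813
{'time_s': 0.1, 'qpos': array([ 1.08541008e+00,  3.00395574e-01,  1.52148698e+00,  2.59411790e-05,
        1.32068751e+00, -6.65966227e-02]), 'joint_vel': array([ 0.0009681 , -0.00246213, -0.00229677, -0.00061166,  0.00032038,
        0.00078755]), 'tau': array([-5.46117519e-05, -5.32640147e+01, -3.53289878e+01,  7.09247170e-02,
        2.33915064e-02, -1.35297710e-04]), 'ee_pos': array([0.2235528 , 0.5022786 , 0.20496756]), 'eef_rot': array([-3.14061908e+00, -9.01159626e-05,  2.72279656e+00]), 'force': array([ 1.10815368,  0.24990612, -0.73563107]), 'moment': array([ 0.07253244, -0.03006389,  0.01450513]), 'grip_force': 0.0, 'grip_width': 0.09378533563311624} -0.0188
```

View pics/side0.png

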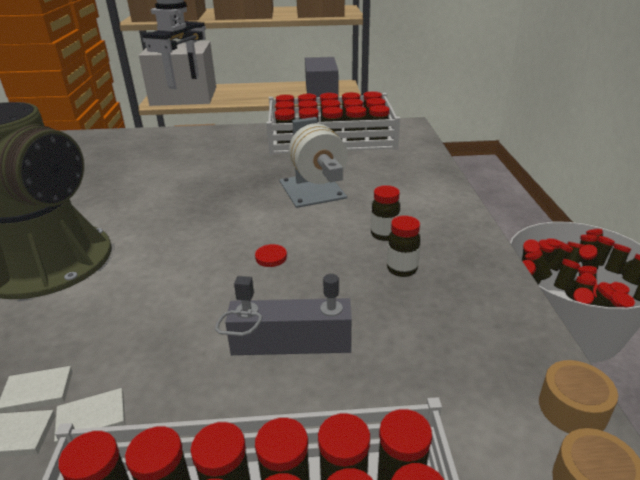

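View pics/top0.png

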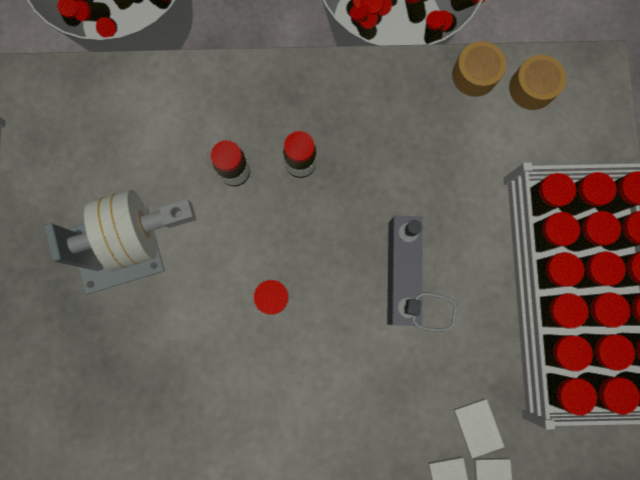

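The side view shows the linchpin at about (244,288), left in the rack, with its ring towards the camera, and the spindle end at (330,168). In the top view the linchpin is at (412,308) with its ring to the right (-y), the plain pin is at (411,229), and the hole is near (180,212) with the free end to the right.

```bash
python3 - <<'E'
from h import *
d=np.load("top0.npz"); P=d["P"]; im=d["im"]
def reg(u0,u1,v0,v1,z0,z1):
    Q=P[v0:v1,u0:u1]; m=(Q[...,2]>z0)&(Q[...,2]<z1); return Q[m],m
def show(n,Q):
    r=cv2.minAreaRect((Q[:,:2]*1000).astype(np.float32)); print(n,len(Q),"mean",Q.mean(0).round(4),"rect",np.round(r[0],1),np.round(r[1],1),round(r[2],2),"zmed",np.median(Q[:,2]).round(4))
show("racktop",reg(380,430,205,335,.06,.078)[0])
show("lp grip top",reg(395,430,290,325,.118,.14)[0])
show("pp knob top",reg(395,430,215,245,.115,.15)[0])
show("ring",reg(424,470,285,340,.05,.13)[0])
show("spindle sq top",reg(150,205,190,240,.125,.145)[0])
show("roll",reg(80,160,180,280,.05,.25)[0])
Q,m=reg(395,470,280,340,.06,.14)
x=im[190:240,140:205]; save("sp.png",np.hstack([cv2.resize(x,None,fx=8,fy=8,interpolation=2)[:, :400+120],cv2.resize(im[285:335,395:465],(280,200))[:1].repeat(400,0)*0]))
x=np.hstack([cv2.resize(im[190:240,145:205],(400,333),interpolation=2),cv2.resize(im[285:335,400:460],(400,333),interpolation=2)]); save("z.png",x)
# zmaps
print((P[196:228:2,150:200:3,2]*1000).astype(int))
Q,_=reg(160,205,190,240,.125,.145)
print("end far y",Q[:,1].min())
for n,a in(("jarA",(205,245,135,190)),("jarB",(280,320,125,180))): show(n,reg(*a,.09,.12)[0])
show("lid",reg(250,295,275,320,.008,.03)[0])
E
```

```text
racktop 2789 mean [ 0.4901 -0.2757  0.0697] rect [ 491.5 -277.8] [ 51.2 190.8] 87.09 zmed 0.0696
lp grip top 207 mean [ 0.4267 -0.2734  0.1286] rect [ 426.8 -274.3] [20.1 24. ] 76.62 zmed 0.129
pp knob top 183 mean [ 0.5555 -0.2804  0.1282] rect [ 555.8 -281.2] [22.8 23. ] 87.52 zmed 0.1288
ring 259 mean [ 0.4168 -0.3294  0.0894] rect [ 417.8 -325.3] [52.4 62.8] 86.22 zmed 0.0902
spindle sq top 716 mean [0.5838 0.1156 0.1326] rect [584.7 118.7] [31.8 72.3] 13.96 zmed 0.1332
roll 4942 mean [0.5532 0.1924 0.1512] rect [563.1 207.3] [140.5 136.3] 80.92 zmed 0.1614
[[ -1   0  -1  -1  -3   0   0   0   0   1   0   0  -4  -2   1   0   0]
 [ -2   0   0   0   0  -1   0  -2  -3  -1  -3   0  -1   0  -1   3  -3]
 [ -4  -2   2  -1   0   2  -1  -2   0  -2   0  -1 135   0  -1   0   1]
 [ -1   0  -1  -2  -2  -2  -2   0  -2 135 130 132 132 128   0  -2   0]
 [  1  -3   0   1  -2   0  -1 133 136 136 134 135 132 136 103  -2   0]
 [  4   0   0   0  -3 135 132 133 134 136 133 133 133 131 111   0  -3]
 [  0  -1   0  -1 132 130 132 131 132 123 134 133 134 133 114   0  -1]
 [ -2   4   0  -3 134 130 132 135 1
[... 196 characters left out ...]
132 135 133 134 113  -1 132 134 134 133 133 109   1]
 [133 131 131 130 134 134 134 133 132 133 134 133 130 129 124 114   0]
 [132 134 133 131 131 134 135 134 135 132 133 126 121 116 110 103   1]
 [132 132 131 131 130 134 134 135 129 124 119 114 112  -1   0   1   3]
 [131 129 129 129 128 132 130 124 120 112 106   0  -1  -2   0  -2  -1]
 [130 126 129 126 120 120 119 109 103   1   0   0  -4  -2   1  -3   1]]
end far y 0.0803871826431535
jarA 777 mean [0.691  0.0306 0.1034] rect [692.5  31.3] [52.1 52.2] 25.24 zmed 0.1039
jarB 765 mean [ 0.705  -0.0948  0.1036] rect [706.5 -94.5] [51.8 52. ] 88.17 zmed 0.1041
lid 956 mean [ 0.4519 -0.0368  0.0133] rect [451.9 -36.8] [62.4 61.4] 44.14 zmed 0.0133
```

View pics/z.png

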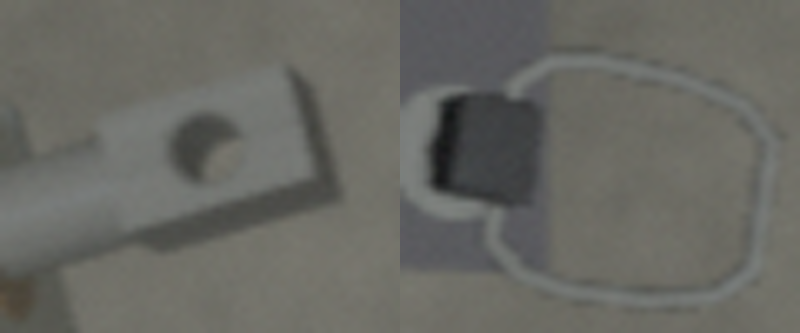

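The crop shows the hole's ellipse at crop pixel (207,147) and the dark grip block top at crop pixel (500,147), turned about 13°. I'll refine both with contours on planes.

```bash
cat >> h.py <<'E'
def ray(c,R,t,uv,z):
    K=c["mtx"]; uv=np.atleast_2d(uv).astype(float)
    d=np.c_[(uv-K[[0,1],[2,2]])/K[[0,1],[0,1]],np.ones(len(uv))]@R; o=-R.T@t
    return o+d*((z-o[2])/d[:,2])[:,None]
def rect(n,W):
    r=cv2.minAreaRect((W[:,:2]*1000).astype(np.float32)); print(n,np.round(r[0],1),np.round(r[1],1),round(r[2],1))
def go(x,y,z,ang=None):
    "shift in tool axes (mm) and spin (rad) to TCP x,y,z (m), tool-y line at ang deg; spin first"
    o=monitor.get_obs(); yaw=o["eef_rot"][2]; s=0
    if ang is not None:
        w=np.radians(ang)+np.pi/2-yaw; w=(w+np.pi/2)%np.pi-np.pi/2; s=-w; yaw+=w
    d=np.array([x,y,z])-o["ee_pos"]; c,si=np.cos(yaw),np.sin(yaw)
    print("spin",round(s,3),"shift",np.round(1000*np.array([c*d[0]+si*d[1],si*d[0]-c*d[1],-d[2]]),1), "rot",o["eef_rot"].round(3),"F",o["force"].round(1),"w",round(o["grip_width"],4),"t",o["time_s"])
E
python3 - <<'E'
from h import *
c,R,t=cam("top"); im=c["image"]; g=cv2.cvtColor(im,6+1) # RGB2GRAY
P=cloud(c,R,t); z=P[...,2]
def cont(m,off,s=1):
    k=max(cv2.findContours(m.astype(np.uint8),0,1)[0],key=cv2.contourArea)[:,0]; return k/s+off
S=8
def up(a,u0,u1,v0,v1): return cv2.resize(a[v0:v1,u0:u1],None,fx=S,fy=S,interpolation=cv2.INTER_CUBIC)
def tr(k,u0,v0): return (k+.5)/S-.5+[u0,v0]
# hole
zz=up(np.where(z>.128,1,0).astype(np.float32),165,190,200,224)
G=up(g.astype(np.float32),150,205,190,240)
# top face from depth
m=(z>.128)&(z<.14); Q=P[192:232,160:200][m[192:232,160:200]]; rect("sqtop",Q)
# edges: fit lines to +x and -x edges
r=[]
for u in range(164,188):
    col=np.where(m[190:240,u])[0]+190; r.append((u,col.min()-.5,col.max()+.5))
r=np.array(r)
for k in(1,2):
    W=ray(c,R,t,r[:,[0,k]],.135); f=cv2.fitLine((W[:,:2]*1000).astype(np.float32),cv2.DIST_HUBER,0,.01,.01).ravel(); print("edge",f,np.degrees(np.arctan(f[0]/f[1])))
# hole: contour of hole in depth within
h=~m[203:222,166:187]; n,l,st,ce=cv2.connectedComponentsWithStats(h.astype(np.uint8)); print(st[1:],ce[1:])
i=1+np.argmax(st[1:,4]); W=ray(c,R,t,ce[i]+[166,203],.135); print("hole depth",W)
# grip
B=up(z.astype(np.float32),395,430,290,325)>.118
k=tr(cont(B,0),395,290); rect("grip",ray(c,R,t,k,.130))
D=up(g.astype(np.float32),150,205,190,240)
print(g[204:222,166:188])
print(g[296:322,398:426:1])
E
```

```text
sqtop [586.8 110.5] [31.  55.3] 15.9
edge [ 2.70179719e-01 -9.62809920e-01  6.02358337e+02  1.09886986e+02] -15.67496
edge [ 2.6279211e-01 -9.6485251e-01  5.7150659e+02  1.0277156e+02] -15.2358
[[ 0  0  8  3 14]
 [ 6  5 10  9 71]
 [14 17  7  2 11]] [[ 2.71428571  0.5       ]
 [10.32394366  9.07042254]
 [17.54545455 17.63636364]]
hole depth [[0.58685049 0.10612249 0.135     ]]
grip [ 426.9 -273.2] [22.1 24.6] 77.6
[[108 107 110 112 114 115 115 117 117 118 118 120 121 118 119 119 121 121
  119 120 117 118]
 [112 114 116 116 117 118 118 119 118 119 118 119 121 121 119 120 118 117
  117 117 117 117]
 [117 118 119 118 120 119 118 117 111 109 109 111 115 117 118 117 119 117
  119 117 116 119]
 [121 121 120 121 121 120 108 100  90  86  85  90  99 108 113 117 117 117
  117 115 116 115]
 [121 121 122 120 115 108  96  81  74  74  74  75  83  94 107 114 115 117
  115 116 115 115]
 [121 122 120 117 108  95  76  72  71  72  72  71  74  82  96 109 114 116
  115 115 115 117]
 [119 120 119 112  99  81  69  68  70  69  72  78  80  85  89 103 114 114
  118 118 119 118]
 [117 117 119 111  93  73  69  6
[... 3334 characters left out ...]
 89  91  92  92  95 110 122 124 127 125 126 123 120 118 109 106 112  99
   84  87  89  89  90  91  99 106 107 105]
 [ 91  91  92  90  91  95 104 110 118 119 120 119 114 106 104 112 118 107
   92  90  90  91  91  91 100 107 106 107]
 [ 90  91  88  91  91  90  90  93  94  93  95  93  95  87  92 115 114 100
   91  91  89  89  92  94 102 107 109 108]
 [ 90  93  92  90  89  91  92  92  90  92  90  91  90  88  94 116 114  95
   89  90  89  90  87  94 101 108 108 108]
 [ 90  91  93  91  90  90  90  91  90  90  90  90  90  87  94 115 110  92
   89  91  89  89  90  92 102 107 107 109]
 [ 92  90  91  91  91  91  90  90  92  93  89  92  89  86  94 112 113  98
   87  87  89  89  91  93  99 107 107 108]]
```

```bash
python3 - <<'E'
from h import *
go(.4268,-.274,.205,-12.9)
E
```

```text
spin 1.377 shift [-711.3  371.4    0. ] rot [-3.141 -0.     2.723] F [ 0.3 -0.6  0.6] w 0.0941 t 0.15
```

Emit:
apply_moves:
  plan: [0, 0, 0, 0.138, 0, 0, 0, 0.138, 0, 0, 0, 0.138, 0, 0, 0, 0.138, 0, 0, 0, 0.138, 0, 0, 0, 0.138, 0, 0, 0, 0.138, 0, 0, 0, 0.138, 0, 0, 0, 0.138, 0, 0, 0, 0.138]
  hand: 1
  squeeze: 30

```text
time_s: 1.15
ee_pos: [0.2236, 0.5024, 0.2052]
eef_rot: [-3.141, 0.001, 1.337]
force: [-0.0, -0.7, 1.0]
grip_width: 0.094
grip_force: 0.0
```

Emit:
apply_moves:
  plan: [-35.5, 18.5, 0, 0, -35.5, 18.5, 0, 0, -35.5, 18.5, 0, 0, -35.5, 18.5, 0, 0, -35.5, 18.5, 0, 0, -35.5, 18.5, 0, 0, -35.5, 18.5, 0, 0, -35.5, 18.5, 0, 0, -35.5, 18.5, 0, 0, -35.5, 18.5, 0, 0, -35.5, 18.5, 0, 0, -35.5, 18.5, 0, 0, -35.5, 18.5, 0, 0, -35.5, 18.5, 0, 0, -35.5, 18.5, 0, 0, -35.5, 18.5, 0, 0, -35.5, 18.5, 0, 0, -35.5, 18.5, 0, 0, -35.5, 18.5, 0, 0, -35.5, 18.5, 0, 0]

```text
time_s: 3.15
ee_pos: [0.4237, -0.2745, 0.2053]
eef_rot: [-3.141, -0.0, 1.342]
force: [1.1, 0.8, 1.6]
grip_width: 0.0941
grip_force: 0.0
```

```bash
python3 - <<'E'
from h import *
go(.4268,-.274,.0962,-12.9)
E
```

```text
spin -0.003 shift [  1.2   2.9 109.1] rot [-3.141 -0.     1.342] F [1.1 0.8 1.6] w 0.0941 t 3.15
```

Emit:
apply_moves:
  plan: [1.2, 2.9, 20, 0, 0, 0, 25, 0, 0, 0, 25, 0, 0, 0, 20, 0, 0, 0, 12, 0, 0, 0, 7, 0, 0, 0, 0, 0]

```text
time_s: 3.85
ee_pos: [0.4266, -0.2722, 0.0961]
eef_rot: [-3.141, -0.0, 1.343]
force: [0.0, 0.8, 1.0]
grip_width: 0.0942
grip_force: 0.0
```

Emit:
apply_moves:
  plan: [0, 0, 0, 0, 0, 0, 0, 0, 0, 0, 0, 0, 0, 0, 0, 0, 0, 0, 0, 0, 0, 0, 0, 0, 0, 0, 0, 0, 0, 0, 0, 0, 0, 0, 0, 0, 0, 0, 0, 0]
  hand: -1
  squeeze: 30

```text
time_s: 4.85
ee_pos: [0.4267, -0.2723, 0.0964]
eef_rot: [3.142, -0.0, 1.343]
force: [0.2, 0.4, -1.3]
grip_width: 0.0238
grip_force: 29.9
```

Emit:
apply_moves:
  plan: [0, 0, -5, 0, 0, 0, -10, 0, 0, 0, -15, 0, 0, 0, -20, 0, 0, 0, -20, 0, 0, 0, -20, 0, 0, 0, -20, 0, 0, 0, -20, 0, 0, 0, -15, 0, 0, 0, -5, 0, 0, 0, 0, 0]

```text
time_s: 5.95
ee_pos: [0.4267, -0.2723, 0.2471]
eef_rot: [3.141, 0.0, 1.343]
force: [-0.9, -0.3, -4.4]
grip_width: 0.024
grip_force: 29.9
```

```bash
python3 - <<'E'
from h import *
c,R,t=cam("side"); save("s1.png",cv2.resize(c["image"][160:360,150:350],(600,600)))
c,R,t=cam("top"); P=cloud(c,R,t)
o=monitor.get_obs(); e=o["ee_pos"]
m=(P[...,2]>.2)&(P[...,2]<.27)&(np.hypot(P[...,0]-e[0],P[...,1]-e[1])<.12)&(P[...,1]<e[1]-.03)
W=P[m]; rect("ring",W); print(len(W),W.mean(0)); f=W[W[:,1]<np.percentile(W[:,1],25)]; print("far",f.mean(0),f.std(0))
go(.5872,.1069,.241,15.4)
E
```

```text
ring [0. 0.] [0. 0.] 0.0
0 [nan nan nan]<stdin>:6: RuntimeWarning: Mean of empty slice.
  ret = um.true_divide(
Traceback (most recent call last):
IndexError: index -1 is out of bounds for axis 0 with size 0
```

View pics/s1.png

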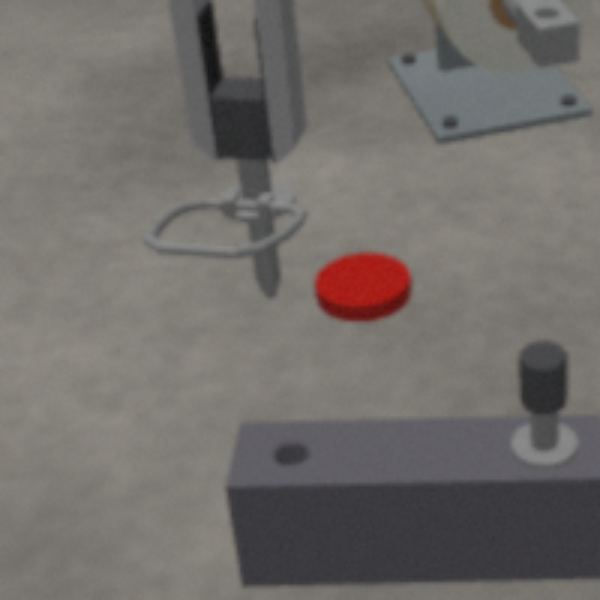

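The pin hangs upright between the fingers with its tip at crop pixel (268,295) and its ring open. The plain pin is still in the rack. Next I go over the spindle.

```bash
python3 - <<'E'
from h import *
go(.587,.108,.247,15.4)
E
```

```text
spin -0.497 shift [323.8 255.7  -1.2] rot [-3.141 -0.     1.343] F [-0.1 -0.1 -3.8] w 0.0239 t 6.05
```

Emit:
apply_moves:
  plan: [0, 0, 0, -0.1, 0, 0, 0, -0.1, 0, 0, 0, -0.1, 0, 0, 0, -0.1, 0, 0, 0, -0.097, 8, 6, 0, 0, 16, 13, 0, 0, 27, 21, 0, 0, 27, 21, 0, 0, 27, 21, 0, 0, 27, 21, 0, 0, 27, 21, 0, 0, 27, 21, 0, 0, 27, 21, 0, 0, 27, 21, 0, 0, 27, 21, 0, 0, 27, 21, 0, 0, 20, 18, 0, 0, 8, 8, 0, 0]

```text
time_s: 7.95
ee_pos: [0.587, 0.1085, 0.2455]
eef_rot: [-3.14, -0.0, 1.839]
force: [0.3, -1.4, -2.2]
grip_width: 0.0238
grip_force: 29.9
```

```bash
python3 - <<'E'
from h import *
go(.587,.108,.247,15.4)
c,R,t=cam("side"); im=c["image"]
# project expected tip and hole
o=monitor.get_obs()["ee_pos"]
for p in ([o[0],o[1],o[2]-.026-.052],[o[0],o[1],o[2]-.026],[.5872,.1069,.135]):
    print(cv2.projectPoints(np.array([p]),c["rvec"],c["tvec"],c["mtx"],None)[0].ravel())
x=im[90:200,270:390]; save("s2.png",cv2.resize(x,None,fx=5.4,fy=5.4,interpolation=2))
c2,R2,t2=cam("top"); np.save("t2.npy",c2["image"])
E
```

```text
spin -0.0 shift [-0.5 -0.1 -1.5] rot [-3.14  -0.     1.839] F [ 0.3 -1.4 -2.2] w 0.0238 t 7.95
[330.97760264 149.54353682]
[330.646005   125.69021428]
[331.20047938 164.13800752]
```

View pics/s2.png

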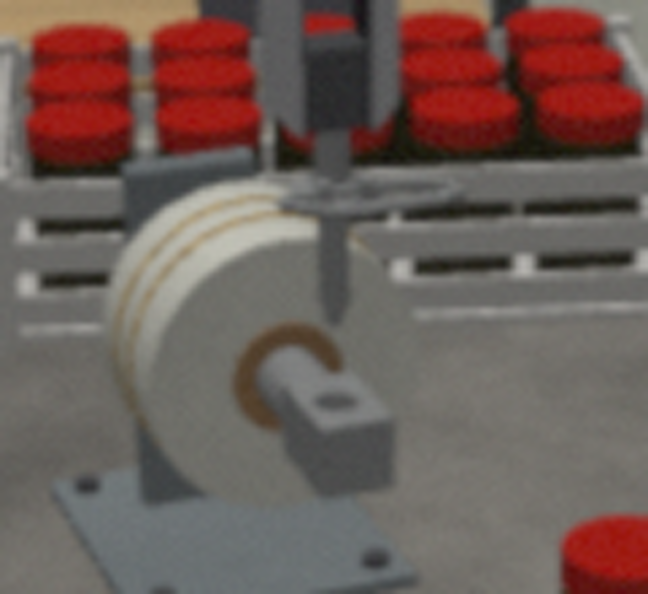

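The side view shows the pin tip at crop (335,325) right above the hole at (336,401), with the ring open towards the camera past the spindle end. Going down in stages.

Emit:
apply_moves:
  plan: [0, 0, 10, 0, 0, 0, 10, 0, 0, 0, 8, 0, 0, 0, 5, 0, 0, 0, 5, 0, 0, 0, 4, 0, 0, 0, 4, 0, 0, 0, 4, 0, 0, 0, 0, 0]

```text
time_s: 8.95
ee_pos: [0.587, 0.1062, 0.196]
eef_rot: [3.141, -0.0, 1.84]
force: [1.2, 2.7, -4.9]
grip_width: 0.0238
grip_force: 29.9
```

Emit:
apply_moves:
  plan: [1, 0, 2, 0, 0.5, 0, 4, 0, 0, 0, 4, 0, 0, 0, 4, 0, 0, 0, 4, 0, 0, 0, 0, 0]

```text
time_s: 9.55
ee_pos: [0.5863, 0.1072, 0.1777]
eef_rot: [-3.14, -0.0, 1.84]
force: [-0.4, 0.2, -2.7]
grip_width: 0.0242
grip_force: 29.9
```

Forces are near zero, so it is in the hole and free. Pushing home.

Emit:
apply_moves:
  plan: [0, 0, 4, 0, 0, 0, 4, 0, 0, 0, 4, 0, 0, 0, 3, 0, 0, 0, 2, 0, 0, 0, 1, 0, 0, 0, 0, 0]

```text
time_s: 10.25
ee_pos: [0.5866, 0.1074, 0.1614]
eef_rot: [3.141, 0.0, 1.84]
force: [-4.5, -0.4, 5.9]
grip_width: 0.0236
grip_force: 30.0
```

Emit:
apply_moves:
  plan: [0, 0, 1, 0, 0, 0, 0.5, 0, 0, 0, 0, 0]

```text
time_s: 10.55
ee_pos: [0.5867, 0.1074, 0.1614]
eef_rot: [3.14, 0.0, 1.84]
force: [-9.0, -1.0, 16.9]
grip_width: 0.0236
grip_force: 30.0
```

```bash
python3 - <<'E'
from h import *
print(monitor.get_obs()["force"])
c,R,t=cam("side"); save("s3.png",cv2.resize(c["image"][110:210,270:390],None,fx=5.4,fy=5.4,interpolation=2))
E
```

```text
[-8.99864246 -1.03666377 16.94659406]
```

View pics/s3.png

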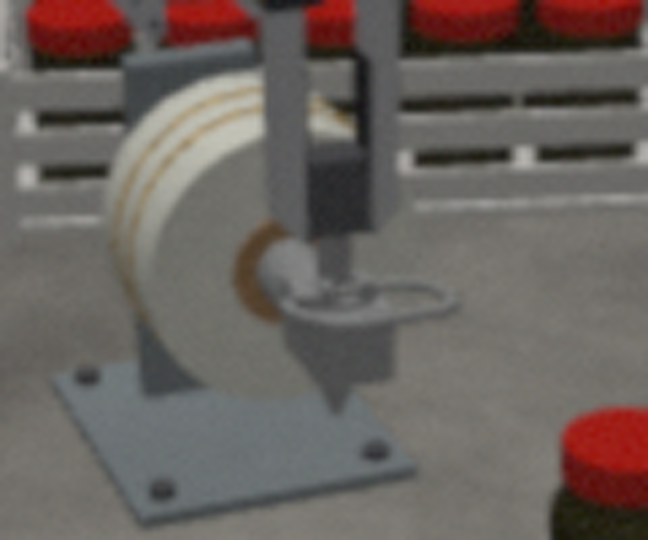

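The pin is in: its tip shows below the spindle at crop (335,405), the collar is on the top face, and the ring points out past the free end. Releasing.

Emit:
apply_moves:
  plan: [0, 0, -1, 0, 0, 0, 0, 0, 0, 0, 0, 0, 0, 0, 0, 0, 0, 0, 0, 0, 0, 0, 0, 0, 0, 0, 0, 0]
  hand: 0.2

```text
time_s: 11.3
ee_pos: [0.5865, 0.1074, 0.1599]
eef_rot: [-3.141, 0.0, 1.84]
force: [-0.6, 0.1, -0.2]
grip_width: 0.0564
grip_force: 0.0
```

Emit:
apply_moves:
  plan: [0, 0, -5, 0, 0, 0, -15, 0, 0, 0, -20, 0, 0, 0, -20, 0, 0, 0, -15, 0, 0, 0, -5, 0, 0, 0, 0, 0]

```text
time_s: 12.0
ee_pos: [0.5867, 0.1074, 0.2405]
eef_rot: [3.141, 0.0, 1.84]
force: [0.2, 0.1, -0.8]
grip_width: 0.0564
grip_force: 0.0
```

```bash
python3 - <<'E'
from h import *
h=np.array([.5872,.1069]); d=np.array([.266,-.964])
b=h+.0735*d; print(b); go(b[0],b[1],.241,15.4)
E
```

```text
[0.606751 0.036046]
spin 0.0 shift [-74.1   0.4  -0.5] rot [3.141 0.    1.84 ] F [ 0.2  0.1 -0.8] w 0.0564 t 12.0
```

Shut the fingers and move above the bar, then look.

Emit:
apply_moves:
  plan: [-10, 0, 0, 0, -18, 0, 0, 0, -18, 0, 0, 0, -18, 0, 0, 0, -8, 0, 0, 0, -2, 0, 0, 0, 0, 0, 0, 0, 0, 0, 0, 0, 0, 0, 0, 0, 0, 0, 0, 0]
  hand: -1

```text
time_s: 13.0
ee_pos: [0.6062, 0.0365, 0.24]
eef_rot: [3.141, 0.0, 1.84]
force: [-0.5, -0.6, 1.0]
grip_width: 0.0006
grip_force: 0.0
```

```bash
python3 - <<'E'
from h import *
c,R,t=cam("side"); save("s4.png",cv2.resize(c["image"][90:200,270:390],None,fx=5.4,fy=5.4,interpolation=2))
b=np.array([.6068,.036,.1576])
print((cv2.projectPoints(b[None],c["rvec"],c["tvec"],c["mtx"],None)[0].ravel()-[270,90])*5.4)
go(b[0],b[1],.1576,15.4)
E
```

```text
[397.49556562 422.43362319]
spin 0.001 shift [-0.6  0.5 82.4] rot [ 3.142 -0.     1.84 ] F [-0.1 -0.2 -0.3] w 0.0 t 13.05
```

View pics/s4.png

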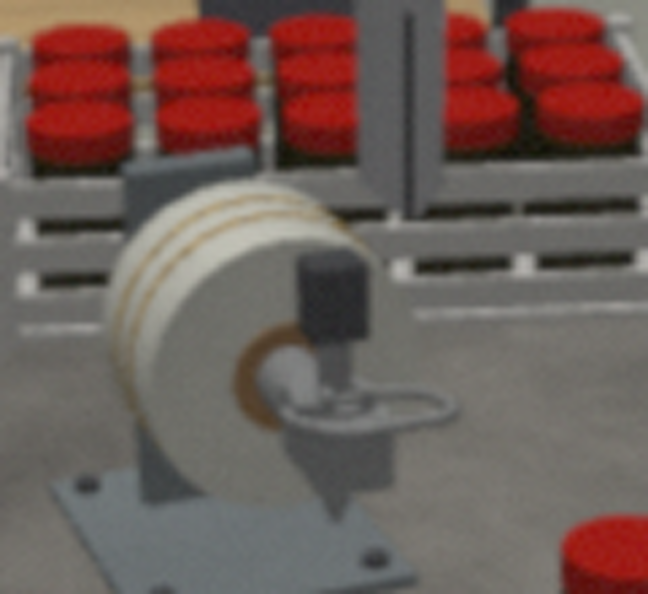

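The shut fingers are above the ring bar, which runs from about (350,432) to (437,416) in the crop. My predicted centre (398,422) agrees with that. Pressing down.

Emit:
apply_moves:
  plan: [0, 0, 20, 0, 0, 0, 25, 0, 0, 0, 15, 0, 0, 0, 10, 0, 0, 0, 6, 0, 0, 0, 6, 0, 0, 0, 6, 0, 0, 0, 6, 0, 0, 0, 6, 0, 0, 0, 6, 0, 0, 0, 6, 0, 0, 0, 6, 0, 0, 0, 6, 0, 0, 0, 4, 0, 0, 0, 0, 0]

```text
time_s: 14.55
ee_pos: [0.606, 0.036, 0.1113]
eef_rot: [-3.141, -0.0, 1.84]
force: [-0.5, 0.4, 0.5]
grip_width: 0.0003
grip_force: 0.0
```

Emit:
apply_moves:
  plan: [0, 0, 0, 0, 0, 0, 0, 0, 0, 0, -10, 0, 0, 0, -25, 0, 0, 0, -30, 0, 0, 0, -30, 0, 0, 0, -30, 0, 0, 0, -20, 0, 0, 0, 0, 0]

```text
time_s: 15.45
ee_pos: [0.607, 0.036, 0.2609]
eef_rot: [3.136, 0.002, 1.84]
force: [0.4, 0.5, -0.0]
grip_width: 0.0004
grip_force: 0.0
```

```bash
python3 - <<'E'
from h import *
c,R,t=cam("side"); save("s5.png",cv2.resize(c["image"][90:200,270:390],None,fx=5.4,fy=5.4,interpolation=2))
E
```

```text
(no output)
```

View pics/s5.png

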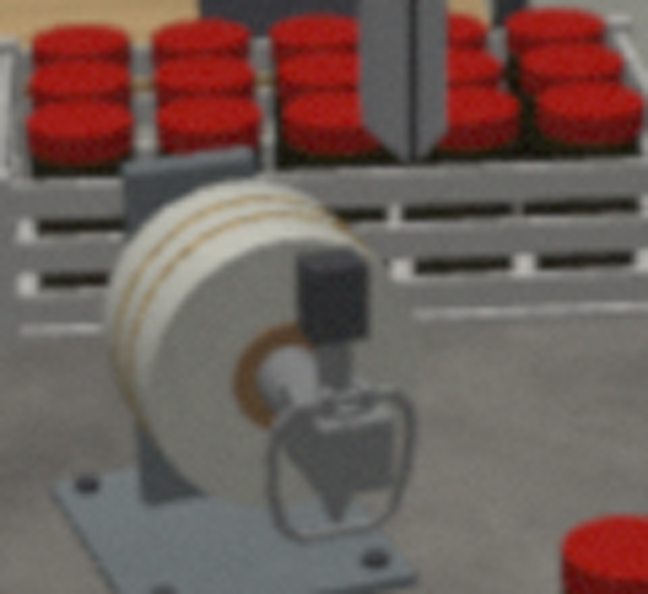

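The ring is shut: its far bar runs at crop (300–375, 537), right under the pin tip at (335,520). The fingers are clear of everything.

```bash
python3 -c "
from station import ctrl
print(ctrl.hand_in())"
```

```text
the job is handed in; nothing more can be done
None
```

The linchpin is fully home in the spindle hole and its ring is snapped shut under the tip; the plain pin, jars and loose lid were not touched, and I handed the job in at about 15.5 s of the 51 s allowed.

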